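Put the cutting weights back in their fitted case

ROBOT

A 7-joint arm with a two-finger parallel gripper is mounted at the origin on a cart in front of the work surface, level with it; the furniture and walls round the work are solid. World frame = base frame: x ahead of the robot, y to its left, z up, the work surface at z = 0. Lengths are in m, angles in degrees, forces in N, time in s.
With the tool pointing down it reaches from about 0.425 to 0.875 m from the base axis. Payload 4.7 kg.
Tool frame: the origin (TCP) lies at the very end of the fingers, on their centre line; the grasp point (between the pads) lies 19 mm behind it; z points along the fingers, y is the line along which they close (so a half turn about z gives the same grasp; the last joint's range is limited). The gripper opens to 87 mm and grips with 3 to 60 N. Pads are 19 mm wide; open, the fingers measure 117 mm over their backs; the gripper's body (75 mm by 190 mm) begins 51 mm behind the grasp point.
Start: joints at [-72.875, 18.392, -4.016, 83.108, 1.295, 78.541, -3.26], TCP at [0.183, 0.624, 0.223] pointing down, gripper open.
Joint ranges: [-163.93, 163.93], [-17.29, 119.83], [-79.2, 71.16], [3.27, 140.29], [-89.18, 269.18], [5.43, 117.66], [-154.24, 154.24]. Speed limits (degrees/s): [147.25, 147.25, 180, 180, 180, 180, 180].

INTERFACE

Orientations are given as [roll, pitch, yaw] about the fixed x, y, z axes, in that order (R = Rz(yaw) Ry(pitch) Rx(roll)).
In Python, from cell import telemetry, cams, env gives the robot as it stands.
- The arm moves only by the tool arm_command, never from a script. Its argument "series" is text: rows parted by semicolons, each of 5 numbers parted by spaces: the shift along the tool's x, y, z in mm, then the turn about the tool's z in rad, then the closure in counts, from 0 (fully open) to 255 (shut). A call has 1 to 20 rows; each row shifts and turns the commanded pose from where the row before left it, along the tool's axes as they then stand; what a row does not reach is not made up. A row lasts 1/12 s, in which the tool goes at most 41.7 mm and 7.16 degrees, less where a joint would pass 70% of its speed; a pose out of reach is approached as far as the arm can. A call is refused whole if a number of a shift passes 41.7 or a number of a turn 0.125, either way. A call with a gripper value outside its range is refused whole. The fingers move at their own pace and stop on an object; "squeeze" is the grip in N (left out, the last holds). Time passes only in rows, so rows that do not move let the fingers close. It gives the time, the measured TCP pose, the force, the opening and the grip force at its end, in the units of the state.
- telemetry.get_obs(): the state, without advancing time (a new reading comes with each control period).
- cams.read_camera(name): name is "side" or "top" or "wrist"; returns the picture (480x640x3 uint8, blue, green, red); there is no depth.
- cams.calibration(name): a dict with "K" (3x3 intrinsics, pixels), "origin" and "rotation" of the camera in the world; the wrist camera has in their place "hand_eye" (4x4, takes a point from camera to tool coordinates, whose origin is the TCP and whose axes are the flange's). Camera axes: x right, y down, z forward; pixel columns grow to the right and rows downward; lengths in m; the calibration is good to about 2 mm. A picture is of the moment at which its call begins: read the wrist's pose just before it. calibration takes no time and is no camera call.
- env.sign_off(): hands the job in; it is judged then, once.
The state is a dict: "time_s": time; "qpos": joint angles; "joint_velocities": joint speeds; "effort": joint torques, N m; "tool_pos": TCP position; "tool_rot": TCP orientation; "force": force on the tool from outside, world axes, zero at the start; "wrist_torque": the same for the moment, N m; "grip_width": finger opening in m; "grasp_force": force on a finger pad.
Only numpy, scipy, OpenCV 4.12 (cv2) and the standard library are available. Lean on these libraries where they do the work, as an engineer would, in place of code of your own. Each camera call takes 0.05 s, during which the arm holds its last target. There are 200 camera calls.

TASK

Put the two cutting weights that lie loose on the table back into the fitted wooden case, each seated fully down in the nest of its own shape and let go. The third weight, already home, stays in its nest; leave the other things on the table where they are.

Things in the scene. Friction and masses are not known exactly. Their poses are not given: they have to be found in the camera images.
- weight_moon: half-moon cutting weight, dark cast metal, 62 mm across (x) by 112 mm along its straight side (y), body 22 mm thick; straight side 26 mm from the origin towards -x, top of the curve 36 mm towards +x, z up. Upright fin handle on top over the origin: 14 mm thick (x), 60 mm long (y), z 22 to 50 mm; 3 mm collar at its foot. 0.36 to 0.59 kg. Origin: underside, below the centre of mass.
- weight_corner: right-angled triangular cutting weight, two equal sides, round corners, dark cast metal, 68 mm across (x) by 120 mm along its long side (y), body 22 mm thick; long side 24 mm from the origin towards -x, apex 43 mm towards +x, z up. Upright fin handle on top over the origin: 14 mm thick (x), 60 mm long (y), z 22 to 50 mm; 3 mm collar at its foot. 0.36 to 0.59 kg. Origin: underside, below the centre of mass.
- weight_bar: straight cutting weight with round ends, 44 mm (x) by 116 mm (y), body 22 mm thick, same metal and the same fin handle as the others; already home in its nest. Origin in the middle of its underside, z up.
- weight_case: the fitted case: a shallow open wooden tray, 320 mm (its x) by 152 mm (its y), walls 44 mm high, fixed to the table. It holds three nest boards of 100 x 134 mm in a row along its x, 101 mm apart, their tops 40 mm above the table; which board is in which place changes. Origin in the middle of its underside.
- seat_moon (a point): the half-moon nest in its board, in the case. Pocket 12 mm deep, flat floor, 2 mm wider than the weight all round, mouth bevelled 2 mm more. The point lies on the pocket floor where the weight's origin comes when home; its axes are then parallel to the weight's, the same way round.
- seat_corner (a point): the triangular nest in its board, in the case. Pocket 12 mm deep, flat floor, 2 mm wider than the weight all round, mouth bevelled 2 mm more. The point lies on the pocket floor where the weight's origin comes when home; its axes are then parallel to the weight's, the same way round.
- seat_bar (a point): the straight round-ended nest in its board, in the case, with the straight weight in it. Pocket 12 mm deep, flat floor, 2 mm wider than the weight all round, mouth bevelled 2 mm more. The point lies on the pocket floor where the weight's origin comes when home; its axes are then parallel to the weight's, the same way round.
- spool_navy: standing spool of dark thread, 29 mm across, 52 mm high; a bystander. Origin in the middle of the underside.
- jar_mix: closed glass jar of white beads, 68 mm across, 90 mm high; a bystander. Origin in the middle of the underside.
Not all that is in view belongs to the job. What is shaped like the weight_bar but orange is not meant.

How it is judged:
By the outcome, as a careful person would: the job done as asked, in the order asked, and still so for the second after the job is handed in, with the robot touching nothing.
It also fails if it takes over 54 s, if anything falls off the work surface, if the arm or the gripper's body presses on something with over 40 N, if the wrist force passes 120 N, or if a joint passes its speed limit or range.

## Working session

There is one attempt and no reset: what is moved stays moved. The work goes in short steps, Python scripts to look and compute and a tool call to move; the robot and the scene stay as the last step left them, time stands still between calls to the robot, and variables do not carry over. Pictures are saved under pics/ and viewed, at most 10 in all, crops included, and the job is handed in when it is done.

Besides the shell and the picture viewer there is one more tool, called after "Emit:" as name(argument=value, ...), one argument or row to a line, values as JSON. arm_command: Moves the arm, as the interface text tells. Its arguments: {"type":"object","properties":{"series":{"type":"string"},"squeeze":{"type":"number"}},"required":["series"]}

```bash
mkdir -p pics; python3 - <<'E'
from cell import telemetry,cams
import cv2,numpy as np
o=telemetry.get_obs();print(o['tool_pos'],o['tool_rot'],o['grip_width'],o['time_s'])
for n in('top','side'):
    cv2.imwrite(f'pics/{n}0.png',cams.read_camera(n));c=cams.calibration(n);print(n,c)
print(cams.calibration('wrist'))
E
```

```text
[0.18252122 0.62326646 0.2214616 ] [-1.79890712e+02  7.18175117e-03  1.63686284e+02] 0.08708520140853894 0.0
top {'K': array([[618.29535669,   0.        , 313.70476656],
       [  0.        , 618.29535669, 240.74405769],
       [  0.        ,   0.        ,   1.        ]]), 'origin': array([0.43760695, 0.28864581, 1.25172801]), 'rotation': array([-174.97101797,   -0.46952784,  -89.3833831 ])}
side {'K': array([[440.92655571,   0.        , 323.66660105],
       [  0.        , 440.92655571, 234.76137516],
       [  0.        ,   0.        ,   1.        ]]), 'origin': array([0.54090874, 0.9905068 , 0.55508892]), 'rotation': array([-125.55686637,   -0.99692867, -177.26701358])}
{'K': array([[350.39904955,   0.        , 315.57488838],
       [  0.        , 350.39904955, 240.02594106],
       [  0.        ,   0.        ,   1.        ]]), 'hand_eye': array([[-3.86265600e-04, -9.61700921e-01, -2.74100693e-01,
         7.51048080e-02],
       [ 9.99999864e-01, -4.67802021e-04,  2.32104800e-04,
         4.37023384e-04],
       [-3.51440258e-04, -2.74100566e-01,  9.61700970e-01,
        -1.62591446e-01],
       [ 0.00000000e+00,  0.00000000e+00,  0.00000000e+00,
         1.00000000e+00]])}
```

View pics/top0.png

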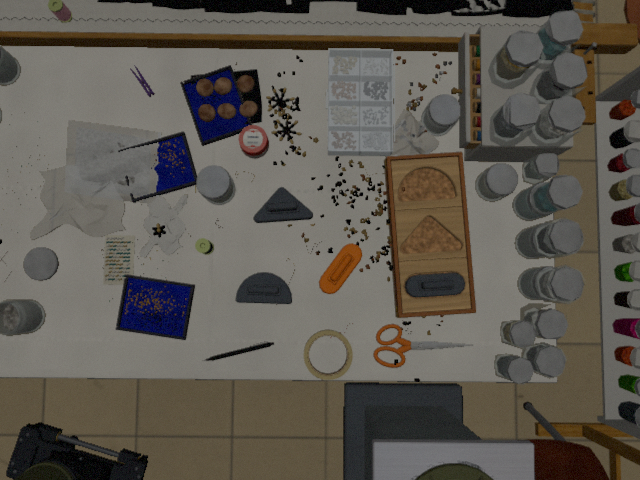

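View pics/side0.png

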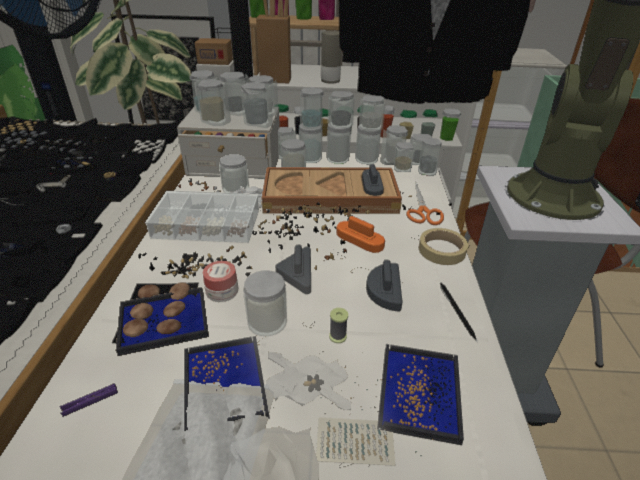

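Top view: the moon lies at about (264,289), the triangle at (283,206). In the case the moon nest is at (427,187), the triangle nest at (432,237), and the bar is home at (437,285). I'll enlarge this area.

```bash
python3 - <<'E'
import cv2
a=cv2.imread('pics/top0.png')
b=cv2.resize(a[175:315,225:325],None,fx=4,fy=4,interpolation=cv2.INTER_CUBIC)
c=cv2.resize(a[150:320,380:480],None,fx=3.5,fy=3.5,interpolation=cv2.INTER_CUBIC)
import numpy as np
o=np.zeros((600,760,3),np.uint8);o[:560,:400]=b;o[:595,405:755]=c
o=cv2.convertScaleAbs(o,alpha=1.6)
cv2.imwrite('pics/crop.png',o)
E
```

```text
(no output)
```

View pics/crop.png

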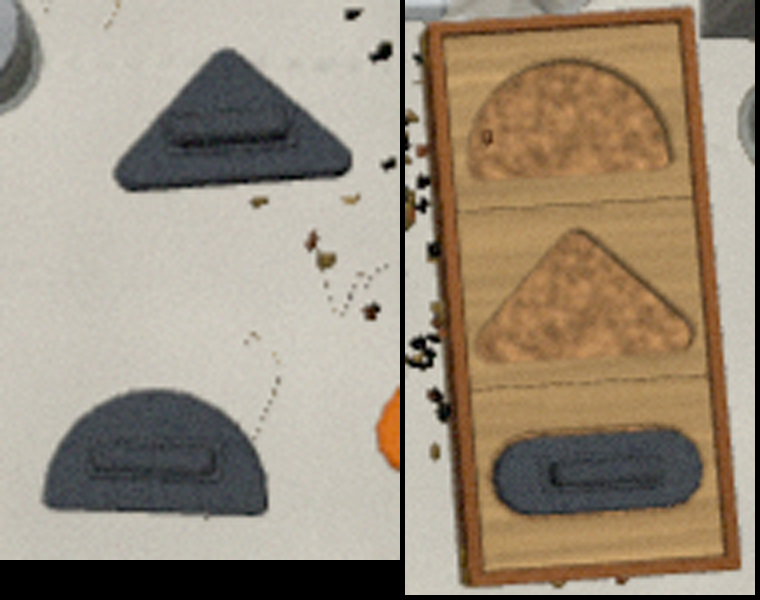

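```bash
cat > h.py <<'E'
import numpy as np
from scipy.spatial.transform import Rotation as R
from cell import cams,telemetry
def rays(name,uv,z,obs=None):
    c=cams.calibration(name);uv=np.atleast_2d(uv).astype(float)
    if name=='wrist':
        T=np.eye(4);T[:3,:3]=R.from_euler('xyz',obs['tool_rot'],degrees=True).as_matrix();T[:3,3]=obs['tool_pos']
        T=T@c['hand_eye'];M,o=T[:3,:3],T[:3,3]
    else: M,o=R.from_euler('xyz',c['rotation'],degrees=True).as_matrix(),c['origin']
    d=np.c_[uv,np.ones(len(uv))]@np.linalg.inv(c['K']).T@M.T
    return (o+d*((z-o[2])/d[:,2])[:,None])[:,:2]
def pose(P,back,name):
    """P: apex,left(+y),right(-y),base line l,base line r ; back = origin to base"""
    P=np.array(P);a,l,r,b1,b2=P;e=(b1-b2)/np.linalg.norm(b1-b2);n=np.array([e[1],-e[0]])
    yaw=np.degrees(np.arctan2(n[1],n[0]))
    nb=(b1@n+b2@n)/2
    print(name,'width',(l-r)@e,'depth',a@n-nb,'yaw',yaw,'origin',n*(nb+back)+e*((l+r)/2@e),'via apex y',a@e-(l+r)/2@e)
E
python3 - <<'E'
from h import *
L=lambda p:np.array(p)/4+[225,175]
C=lambda p:(np.array(p)-[405,0])/3.5+[380,150]
pose(rays('top',L([(226,48),(114,175),(352,160),(135,190),(338,176)]),.022),.024,'tri')
pose(rays('top',L([(158,388),(43,500),(268,500),(60,510),(255,514)]),.022),.026,'moon')
pose(rays('top',C([(565,58),(469,165),(671,155),(480,181),(665,168)]),.04),.029,'nmoon')
pose(rays('top',C([(577,229),(475,350),(694,330),(490,362),(685,346)]),.04),.027,'ntri')
k=rays('top',C([(422,27),(692,9),(740,567),(465,586)]),.044);m=k.mean(0)
ax=(k[0]+k[1]-k[2]-k[3])/2;print('case',m,np.linalg.norm(ax),np.linalg.norm((k[0]+k[3]-k[1]-k[2])/2),np.degrees(np.arctan2(ax[1],ax[0])))
u=ax/np.linalg.norm(ax)
print([m+u*.101*i for i in(1,0,-1)])
E
```

```text
tri width 0.11932626869893545 depth 0.06855050766802107 yaw 4.647234913315072 origin [0.60924322 0.3425015 ] via apex y -0.00044398861780414745
moon width 0.11120667026367204 depth 0.06126044732349406 yaw -0.5591567142349251 origin [0.44721589 0.37684254] via apex y 0.0003071133347620214
nmoon width 0.11485093819113812 depth 0.06698352871472113 yaw 4.7366934199737765 origin [0.65713173 0.05754337] via apex y -0.0022787286759899895
ntri width 0.124086619770703 depth 0.07094451527723733 yaw 5.337598389424869 origin [0.55328239 0.04996897] via apex y -0.0019425220466444848
case [0.55987083 0.05163983] 0.31580970195924946 0.153817240089191 4.319452462843616
[array([0.66058395, 0.05924688]), array([0.55987083, 0.05163983]), array([0.45915771, 0.04403279])]
```

Emit:
arm_command(
  series="0 0 0 0.12 0;0 0 0 0.12 0;0 0 0 0.12 0;0 0 0 0.12 0;0 0 0 0.12 0;0 0 0 0.12 0;0 0 0 0.12 0;0 0 0 0.12 0;0 0 0 0.12 0;0 0 0 0.12 0",
  squeeze=30,
)

```text
time_s: 0.93
tool_pos: [0.1826, 0.6235, 0.2219]
tool_rot: [-180.0, 0.1, 94.6]
force: [0.7, -0.1, 0.5]
grip_width: 0.0871
grasp_force: 0.0
```

Emit:
arm_command(
  series="-12 16 0 0 0;-20 26 0 0 0;-22 28 0 0 0;-24 31 0 0 0;-24 31 0 0 0;-24 31 0 0 0;-24 31 0 0 0;-24 31 0 0 0;-24 31 0 0 0;-24 31 0 0 0;-24 31 0 0 0;-22 28 0 0 0;-22 28 0 0 0;-16 21 0 0 0;-12 8 0 0 0;0 0 0 0 0;0 0 0 0 0",
)

```text
time_s: 2.35
tool_pos: [0.6108, 0.3416, 0.2221]
tool_rot: [-179.9, -0.0, 94.9]
force: [-0.5, 1.1, 0.1]
grip_width: 0.0873
grasp_force: 0.0
```

```bash
python3 - <<'E'
from h import *
import cv2
o=telemetry.get_obs();print(o['tool_pos'],o['tool_rot'],o['time_s'],o['joint_velocities'].round(2) if hasattr(o['joint_velocities'],'round') else '')
a=cams.read_camera('wrist');cv2.imwrite('pics/w1.png',a)
E
```

```text
[0.61079059 0.34163961 0.22207886] [-1.79910925e+02 -1.85713378e-02  9.48785687e+01] 2.35 [-1.96 -0.68 -2.08  0.19 -0.78  0.02 -0.08]
```

View pics/w1.png

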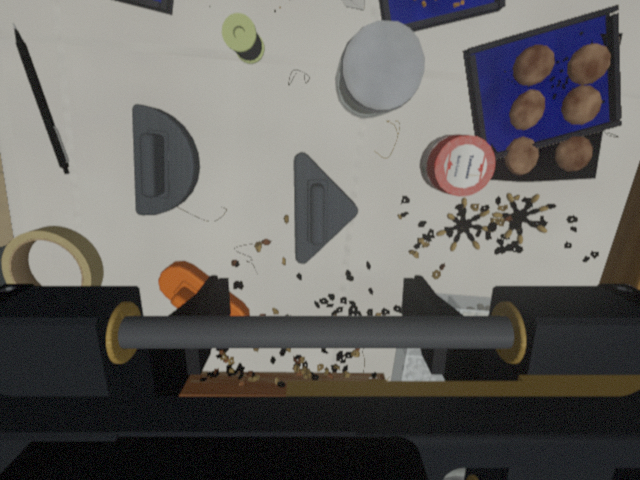

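The wrist view shows the triangle with its apex at (358,210) and its long side from (294,158) to (296,258). The moon's straight side is at u≈134, v 110–208, with its apex at (199,160).

```bash
python3 - <<'E'
from h import *
o=dict(tool_pos=[0.61079,0.34164,0.22208],tool_rot=[-179.91,-.02,94.88])
pose(rays('wrist',[(358,210),(300,152),(303,263),(294,162),(296,255)],.022,o),.024,'tri')
pose(rays('wrist',[(199,160),(140,104),(140,215),(133,112),(136,208)],.022,o),.026,'moon')
print('fin',rays('wrist',[(316.5,207)],.05,o))
E
```

```text
tri width 0.1181547398198618 depth 0.06614692227740193 yaw 5.151116055298782 origin [0.61252606 0.34702109] via apex y -0.00033899844952989255
moon width 0.11074541818917667 depth 0.06492016680818491 yaw -1.4061605856679127 origin [0.4492049  0.38035746] via apex y 0.008376451095106652
fin [[0.61038216 0.35511796]]
```

```bash
python3 - <<'E'
import cv2,numpy as np
a=cv2.imread('pics/w1.png')
f=lambda x0,y0:cv2.resize(a[y0:y0+140,x0:x0+95],None,fx=4.2,fy=4.2,interpolation=cv2.INTER_CUBIC)
cv2.imwrite('pics/c2.png',cv2.convertScaleAbs(np.hstack([f(275,138),f(118,90)]),alpha=1.8))
E
```

```text
(no output)
```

View pics/c2.png

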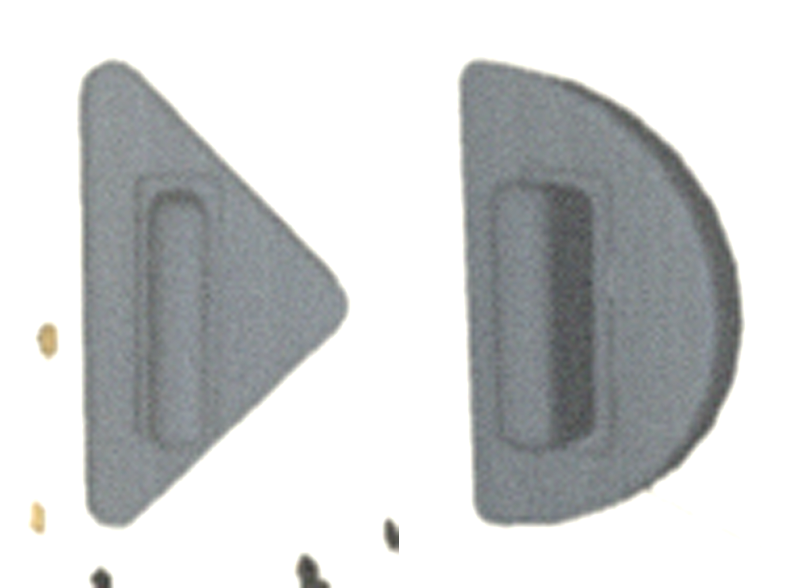

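```bash
python3 - <<'E'
from h import *
o=dict(tool_pos=[0.61079,0.34164,0.22208],tool_rot=[-179.91,-.02,94.88])
T=lambda p:np.array(p)/4.2+[275,138]
M=lambda p:(np.array(p)-[399,0])/4.2+[118,90]
pose(rays('wrist',T([(348,305),(108,60),(116,525),(81,110),(87,490)]),.022,o),.024,'tri')
pose(rays('wrist',M([(715,318),(470,60),(485,523),(461,90),(473,495)]),.022,o),.026,'moon')
print('fin',rays('wrist',T([(179,319)]),.05,o),rays('wrist',M([(527,316)]),.05,o))
E
```

```text
tri width 0.11786827588767941 depth 0.06604420194235228 yaw 4.827381918724771 origin [0.61252216 0.34678377] via apex y -0.0005251432810615686
moon width 0.10960326471186976 depth 0.059501190155412054 yaw -1.5134824436563812 origin [0.44889451 0.3800908 ] via apex y 0.0023839619444815385
fin [[0.61205135 0.34838851]] [[0.45007495 0.38120424]]
```

Emit:
arm_command(
  series="-12 0 -2 0 0;-22 -2 -2 0 0;-26 -3 -2 0 0;-28 -3 -2 0 0;-28 -3 -2 0 0;-28 -3 -2 0 0;-28 -3 -2 0 0;-28 -3 -2 0 0;-28 -3 -2 0 0;-26 -3 0 0 0;-19 -3 0 0 0;-12 -1 0 0 0;0 0 0 0 0;0 0 0 0 0",
)

```text
time_s: 3.57
tool_pos: [0.6058, 0.0564, 0.2409]
tool_rot: [180.0, -0.1, 95.0]
force: [-0.7, -0.0, -0.3]
grip_width: 0.0868
grasp_force: 0.0
```

```bash
python3 - <<'E'
from h import *
import cv2
o=telemetry.get_obs();print(o['tool_pos'].tolist(),o['tool_rot'].tolist(),o['time_s'])
a=cams.read_camera('wrist');cv2.imwrite('pics/w2.png',a)
cv2.imwrite('pics/c3.png',cv2.convertScaleAbs(cv2.resize(a[90:290,190:450],None,fx=3,fy=3,interpolation=cv2.INTER_CUBIC),alpha=1.6))
E
```

```text
[0.6057737560922098, 0.056415647895686795, 0.2408764950651026] [179.9715301911514, -0.08596444454911997, 94.9880225682046] 3.5667
```

View pics/c3.png

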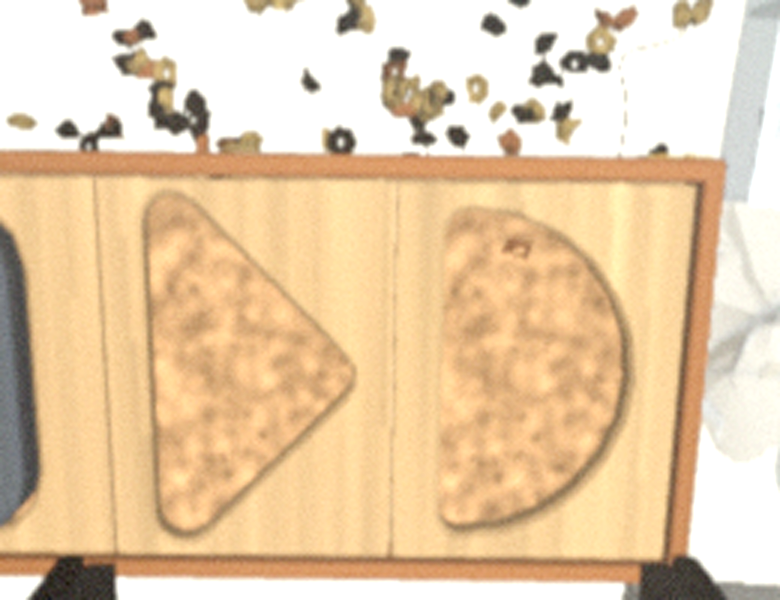

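```bash
python3 - <<'E'
from h import *
o=dict(tool_pos=[.60577,.05642,.24088],tool_rot=[179.97,-.086,94.988])
C=lambda p:np.array(p)/3+[190,90]
pose(rays('wrist',C([(356,375),(165,191),(188,536),(145,220),(157,505)]),.04,o),.027,'ntri')
pose(rays('wrist',C([(629,370),(462,207),(460,528),(445,225),(440,510)]),.04,o),.029,'nmoon')
k=rays('wrist',C([(97,178),(117,556),(397,180),(390,556)]),.04,o);print(k)
E
```

```text
ntri width 0.12332967835349823 depth 0.07204929409340532 yaw 3.9828923340812254 origin [0.55374868 0.0526811 ] via apex y -0.00022448712713803165
nmoon width 0.11499439310764922 depth 0.06564272009812155 yaw 4.955840539446479 origin [0.65789507 0.06097915] via apex y 0.0015562570212674402
[[ 0.50681666  0.11507974]
 [ 0.51611437 -0.02011099]
 [ 0.6069865   0.12313243]
 [ 0.61678329 -0.01135123]]
```

Emit:
arm_command(
  series="12 1 3 0 0;22 2 6 0 0;26 3 8 0 0;28 3 8 0 0;28 3 8 0 0;28 3 8 0 0;28 3 8 0 0;28 3 8 0 0;28 3 8 0 0;26 3 8 0 0;20 2 5 0 0;14 0 3 0.003 0;0 0 0 0 0;0 0 0 0 0",
)

```text
time_s: 4.78
tool_pos: [0.6097, 0.3451, 0.1593]
tool_rot: [-180.0, 0.1, 94.9]
force: [-0.2, 0.1, 0.7]
grip_width: 0.0875
grasp_force: 0.0
```

Emit:
arm_command(
  series="1.5 1 15 0 0;0 0 22 0 0;0 0 24 0 0;0 0 24 0 0;0 0 20 0 0;0 0 14 0 0;0 0 8 0 0;0 0 4 0 0;0 0 0 0 0;0 0 0 0 0",
)

```text
time_s: 5.62
tool_pos: [0.612, 0.3462, 0.0297]
tool_rot: [179.9, -0.0, 94.7]
force: [0.1, 0.4, 1.2]
grip_width: 0.0872
grasp_force: 0.0
```

Emit:
arm_command(
  series="0 0 0 0 255;0 0 0 0 255;0 0 0 0 255;0 0 0 0 255;0 0 0 0 255;0 0 0 0 255;0 0 0 0 255;0 0 0 0 255;0 0 0 0 255;0 0 0 0 255",
  squeeze=35,
)

```text
time_s: 6.45
tool_pos: [0.6111, 0.3461, 0.0285]
tool_rot: [-180.0, -0.0, 94.8]
force: [0.4, -0.6, -0.2]
grip_width: 0.0284
grasp_force: 0.0
```

Emit:
arm_command(
  series="0 0 0 0 255;0 0 0 0 255;0 0 0 0 255;0 0 0 0 255;0 0 0 0 255;0 0 0 0 255",
)

```text
time_s: 6.95
tool_pos: [0.6114, 0.3461, 0.0286]
tool_rot: [180.0, -0.0, 94.7]
force: [2.3, 1.4, -2.4]
grip_width: 0.0136
grasp_force: 35.0
```

Emit:
arm_command(
  series="0 0 -4 0 255;0 0 -10 0 255;0 0 -16 0 255;0 0 -20 0 255;0 0 -20 0 255;0 0 -20 0 255;0 0 -16 0 255;0 0 -10 0 255;0 0 -4 0 255;0 0 0 0 255",
)

```text
time_s: 7.78
tool_pos: [0.6112, 0.3462, 0.1494]
tool_rot: [180.0, -0.0, 94.8]
force: [-0.2, -1.3, -5.8]
grip_width: 0.0138
grasp_force: 35.0
```

Emit:
arm_command(
  series="-10 -3 0 0 255;-18 -5 0 0 255;-24 -7 0 0 255;-26 -8 0 0 255;-26 -8 0 0 255;-26 -8 0 0 255;-26 -8 0 0 255;-26 -8 0 0 255;-26 -8 0 0 255;-26 -8 0 0 255;-22 -6 0 0 255;-17 -4 0 0 255;-11 -2 0 0 255;-5 0 0 0.01 255;0 0 0 0 255;0 0 0 0 255",
)

```text
time_s: 9.12
tool_pos: [0.5523, 0.0523, 0.1482]
tool_rot: [-180.0, -0.0, 94.2]
force: [0.3, -0.2, -5.6]
grip_width: 0.0136
grasp_force: 35.0
```

```bash
python3 - <<'E'
from h import *
import cv2
o=telemetry.get_obs();print(o['tool_pos'].tolist(),o['tool_rot'].tolist(),o['time_s'])
a=cams.read_camera('top');cv2.imwrite('pics/t3.png',a)
w=cams.read_camera('wrist');cv2.imwrite('pics/w3.png',w)
cv2.imwrite('pics/c4.png',cv2.convertScaleAbs(w[100:480],alpha=1.6))
E
```

```text
[0.5522520293596973, 0.05231530561095417, 0.1481942215176313] [-179.97783378975575, -0.046749569142148395, 94.22165787749424] 9.1167
```

View pics/c4.png

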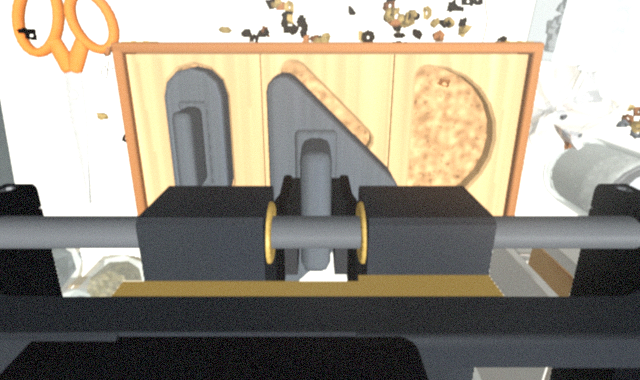

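```bash
python3 - <<'E'
from h import *
o=dict(tool_pos=[.55225,.05232,.14819],tool_rot=[-179.98,-.047,94.22])
P=rays('wrist',[(286,172),(267.5,195),(269,290)],.1416,o)-[.55225,.05232]
t=np.radians(4.22);x=np.array([np.cos(t),np.sin(t)]);y=np.array([-x[1],x[0]])
print(P@x,P@y)
E
```

```text
[-0.01380819 -0.02303092 -0.02413797] [0.06107695 0.05009943 0.00021744]
```

Emit:
arm_command(
  series="-1 0.7 8 0 255;0 0 14 0 255;0 0 18 0 255;0 0 16 0 255;0 0 10 0 255;0 0 6 0 255;0 0 3 0 255;0 0 2 0 255;0 0 0 0 255;0 0 0 0 255",
)

```text
time_s: 10.05
tool_pos: [0.5538, 0.0504, 0.0723]
tool_rot: [179.9, -0.0, 94.2]
force: [-0.1, -0.2, -5.6]
grip_width: 0.0137
grasp_force: 35.0
```

Emit:
arm_command(
  series="0 0 2 0 255;0 0 2 0 255;0 0 2 0 255;0 0 2 0 255;0 0 2 0 255;0 0 2 0 255;0 0 1 0 255;0 0 1 0 255;0 0 0 0 255;0 0 0 0 255",
)

```text
time_s: 10.88
tool_pos: [0.5527, 0.0503, 0.0571]
tool_rot: [-179.9, 0.0, 94.2]
force: [-0.3, 1.4, -6.2]
grip_width: 0.0136
grasp_force: 35.0
```

Emit:
arm_command(
  series="0 0 0.7 0 255;0 0 0.7 0 255;0 0 0.6 0 255;0 0 0 0 255",
)

```text
time_s: 11.22
tool_pos: [0.5528, 0.0504, 0.0564]
tool_rot: [-180.0, -0.0, 94.2]
force: [-5.4, 0.7, 2.8]
grip_width: 0.0137
grasp_force: 35.0
```

Emit:
arm_command(
  series="0 0 0 0 0;0 0 0 0 0;0 0 0 0 0;0 0 0 0 0;0 0 0 0 0;0 0 0 0 0;0 0 0 0 0;0 0 0 0 0",
)

```text
time_s: 11.88
tool_pos: [0.5533, 0.0502, 0.0556]
tool_rot: [180.0, 0.0, 94.2]
force: [-0.8, 0.6, -0.1]
grip_width: 0.0592
grasp_force: 0.0
```

Emit:
arm_command(
  series="0 0 -8 0 0;0 0 -16 0 0;0 0 -24 0 0;0 0 -26 0 0;0 0 -26 0 0;0 0 -20 0 0;0 0 -12 0 0;0 0 -8 0 0",
)

```text
time_s: 12.55
tool_pos: [0.5539, 0.0503, 0.1977]
tool_rot: [179.8, -0.0, 94.2]
force: [-0.5, 0.5, -0.4]
grip_width: 0.087
grasp_force: 0.0
```

Emit:
arm_command(
  series="12 -3 0 0 0;22 -5 0 0 0;26 -7 0 0 0;28 -7 0 0 0;28 -7 0 0 0;28 -7 0 0 0;28 -7 0 0 0;28 -7 0 0 0;28 -7 0 0 0;28 -7 0 0 0;28 -7 0 0 0;22 -6 0 0 0;18 -3 0 0 0;12 0 0 0 0;0 0 0 0.045 0;0 0 0 0.046 0;0 0 0 0 0;0 0 0 0 0",
)

```text
time_s: 14.05
tool_pos: [0.4491, 0.3788, 0.195]
tool_rot: [-180.0, 0.1, 89.0]
force: [-0.1, 0.5, -0.8]
grip_width: 0.0871
grasp_force: 0.0
```

```bash
python3 - <<'E'
from h import *
import cv2
o=telemetry.get_obs();print(o['tool_pos'].tolist(),o['tool_rot'].tolist(),o['time_s'])
w=cams.read_camera('wrist');cv2.imwrite('pics/w4.png',w)
t=cams.read_camera('top')
c=cv2.resize(w[130:280,260:380],None,fx=4,fy=4,interpolation=cv2.INTER_CUBIC)
d=cv2.resize(t[150:320,385:473],None,fx=3.5,fy=3.5,interpolation=cv2.INTER_CUBIC)[:600]
m=np.zeros((600,790,3),np.uint8);m[:600,:480]=c;m[:len(d),482:790]=d
cv2.imwrite('pics/c5.png',cv2.convertScaleAbs(m,alpha=1.7))
E
```

```text
[0.44906702921335556, 0.37879202054929934, 0.19502077137690751] [-179.97203813089854, 0.06015874527033129, 88.98786645843721] 14.05
```

View pics/c5.png

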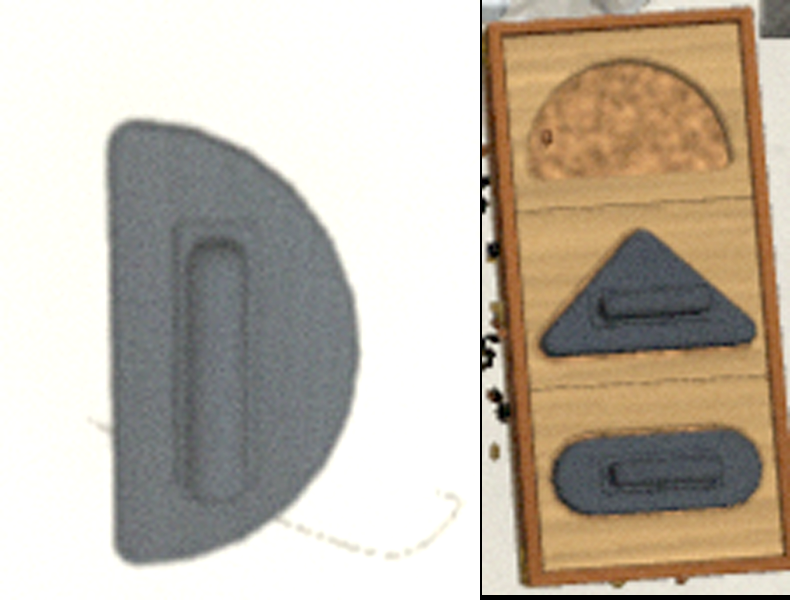

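The triangle is seated in its nest, with the bar untouched beside it. The moon in the crop has its straight side from (108,160) to (115,530) and its apex at (359,350).

```bash
python3 - <<'E'
from h import *
o=dict(tool_pos=[.44907,.37879,.19502],tool_rot=[-179.97,.06,88.99])
M=lambda p:np.array(p)/4+[260,130]
pose(rays('wrist',M([(359,350),(135,119),(140,566),(108,160),(115,530)]),.022,o),.026,'moon')
print('fin',rays('wrist',M([(216,370)]),.05,o))
E
```

```text
moon width 0.11154705643484292 depth 0.06049510011163062 yaw -1.217947980565982 origin [0.44799166 0.3807687 ] via apex y 0.0008211463606700997
fin [[0.44772994 0.38298781]]
```

Emit:
arm_command(
  series="2.2 -1.6 14 0.003 0;0 0 24 0 0;0 0 28 0 0;0 0 28 0 0;0 0 26 0 0;0 0 20 0 0;0 0 14 0 0;0 0 8 0 0;0 0 4 0 0;0 0 0 0 0;0 0 0 0 0",
)

```text
time_s: 15.07
tool_pos: [0.4479, 0.3821, 0.0304]
tool_rot: [179.9, -0.1, 88.8]
force: [1.1, 0.3, 0.4]
grip_width: 0.0871
grasp_force: 0.0
```

Emit:
arm_command(
  series="0 0 0 0 255;0 0 0 0 255;0 0 0 0 255;0 0 0 0 255;0 0 0 0 255;0 0 0 0 255;0 0 0 0 255;0 0 0 0 255;0 0 0 0 255;0 0 0 0 255;0 0 0 0 255;0 0 0 0 255;0 0 0 0 255;0 0 0 0 255;0 0 0 0 255;0 0 0 0 255",
)

```text
time_s: 16.4
tool_pos: [0.4474, 0.3818, 0.0295]
tool_rot: [180.0, -0.0, 88.8]
force: [1.1, 0.6, -0.9]
grip_width: 0.0137
grasp_force: 35.0
```

Emit:
arm_command(
  series="0 0 -4 0 255;0 0 -10 0 255;0 0 -16 0 255;0 0 -20 0 255;0 0 -20 0 255;0 0 -20 0 255;0 0 -16 0 255;0 0 -10 0 255;0 0 -4 0 255;0 0 0 0 255",
)

```text
time_s: 17.23
tool_pos: [0.4474, 0.3819, 0.1504]
tool_rot: [180.0, -0.1, 88.8]
force: [0.3, -0.0, -5.4]
grip_width: 0.0139
grasp_force: 35.0
```

Emit:
arm_command(
  series="0 0 0 -0.047 255;0 0 0 -0.047 255;-11 6 0 0 255;-18 10 0 0 255;-24 13 0 0 255;-27 15 0 0 255;-27 15 0 0 255;-27 15 0 0 255;-27 15 0 0 255;-27 15 0 0 255;-27 15 0 0 255;-27 15 0 0 255;-27 15 0 0 255;-24 13 0 0 255;-19 10.5 0 0 255;-13 7 0 0 255;-7 4 0 0 255;-3 2 0 0 255;0 0 0 0 255;0 0 0 0 255",
)

```text
time_s: 18.9
tool_pos: [0.6561, 0.0631, 0.1492]
tool_rot: [-179.9, -0.1, 94.3]
force: [0.2, 0.9, -5.1]
grip_width: 0.0137
grasp_force: 35.0
```

```bash
python3 - <<'E'
from h import *
import cv2
o=telemetry.get_obs();print(o['tool_pos'].tolist(),o['tool_rot'].tolist(),o['time_s'])
w=cams.read_camera('wrist');cv2.imwrite('pics/w5.png',w)
cv2.imwrite('pics/c6.png',cv2.convertScaleAbs(w[100:480],alpha=1.6))
E
```

```text
[0.6560680915077615, 0.06309725501081674, 0.14920406834907107] [-179.94257685354248, -0.07737129264499303, 94.28245406056793] 18.9
```

View pics/c6.png

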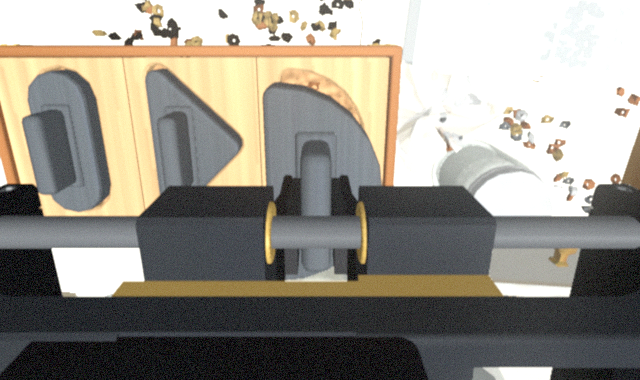

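```bash
python3 - <<'E'
from h import *
o=dict(tool_pos=[.65607,.0631,.1492],tool_rot=[-179.94,-.077,94.28])
P=rays('wrist',[(285,181),(264,195),(266,285)],.1417,o)-[.65607,.0631]
t=np.radians(4.28);x=np.array([np.cos(t),np.sin(t)]);y=np.array([-x[1],x[0]])
print(P@x,P@y)
for z in(0,.1,.15):print(z,rays('wrist',[(495,345),(470,262)],z,o), rays('top',[(461,35),(468,158)],z))
E
```

```text
[-0.0144762  -0.02487458 -0.02574691] [0.0567266  0.04996065 0.00264787]
0 [[ 0.84594123 -0.04632106]
 [ 0.80354769  0.03948543]] [[ 0.98469015 -0.02476626]
 [ 0.72269039 -0.03655673]]
0.1 [[0.78344658 0.01290996]
 [0.75464543 0.07120483]] [[ 9.40983915e-01  2.72091589e-04]
 [ 6.99915200e-01 -1.05764423e-02]]
0.15 [[0.75219926 0.04252547]
 [0.7301943  0.08706452]] [[0.9191308  0.01279127]
 [0.68852761 0.0024137 ]]
```

Emit:
arm_command(
  series="-2.6 0.7 8 0 255;0 0 14 0 255;0 0 18 0 255;0 0 16 0 255;0 0 10 0 255;0 0 6 0 255;0 0 3 0 255;0 0 1.5 0 255;0 0 0 0 255;0 0 0 0 255",
)

```text
time_s: 19.78
tool_pos: [0.6583, 0.0587, 0.074]
tool_rot: [179.9, -0.0, 94.2]
force: [0.6, 0.2, -5.2]
grip_width: 0.0138
grasp_force: 35.0
```

Emit:
arm_command(
  series="0 0 2 0 255;0 0 2 0 255;0 0 2 0 255;0 0 2 0 255;0 0 2 0 255;0 0 2 0 255;0 0 1 0 255;0 0 1 0 255;0 0 0 0 255;0 0 0 0 255",
)

```text
time_s: 20.62
tool_pos: [0.6574, 0.0588, 0.0588]
tool_rot: [-180.0, -0.0, 94.2]
force: [-0.0, 1.1, -5.7]
grip_width: 0.0137
grasp_force: 35.0
```

Emit:
arm_command(
  series="0 0 1 0 255;0 0 0.7 0 255;0 0 0.6 0 255;0 0 0 0 255",
)

```text
time_s: 20.95
tool_pos: [0.6577, 0.059, 0.0576]
tool_rot: [180.0, -0.0, 94.2]
force: [-2.4, 1.6, 1.7]
grip_width: 0.0139
grasp_force: 35.0
```

Contact came at the expected floor height, so I'll release and withdraw.

Emit:
arm_command(
  series="0 0 0 0 0;0 0 0 0 0;0 0 0 0 0;0 0 0 0 0;0 0 0 0 0;0 0 0 0 0;0 0 0 0 0;0 0 0 0 0",
)

```text
time_s: 21.62
tool_pos: [0.6577, 0.0586, 0.0568]
tool_rot: [180.0, -0.0, 94.2]
force: [-0.1, 0.2, 0.0]
grip_width: 0.0593
grasp_force: 0.0
```

Emit:
arm_command(
  series="0 0 -8 0 0;0 0 -16 0 0;0 0 -24 0 0;0 0 -26 0 0;0 0 -26 0 0;0 0 -20 0 0;0 0 -12 0 0;12 0 -8 0 0;25 0 0 0 0;28 0 0 0 0;28 0 0 0 0;28 0 0 0 0;28 0 0 0 0;20 0 0 0 0;10 0 0 0 0;0 0 0 0 0;0 0 0 0 0",
)

```text
time_s: 23.03
tool_pos: [0.6442, 0.2368, 0.196]
tool_rot: [-179.9, 0.1, 94.2]
force: [-0.3, -1.9, -1.5]
grip_width: 0.0871
grasp_force: 0.0
```

```bash
python3 - <<'E'
from h import *
import cv2
t=cams.read_camera('top');s=cams.read_camera('side')
d=cv2.resize(t[150:320,380:480],None,fx=3.5,fy=3.5,interpolation=cv2.INTER_CUBIC)
e=cv2.resize(s[150:260,255:405],(440,323),interpolation=cv2.INTER_CUBIC)
m=np.zeros((600,795,3),np.uint8);m[:595,:350]=d;m[:323,353:793]=e
cv2.imwrite('pics/c7.png',cv2.convertScaleAbs(m,alpha=1.6))
E
```

```text
(no output)
```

View pics/c7.png

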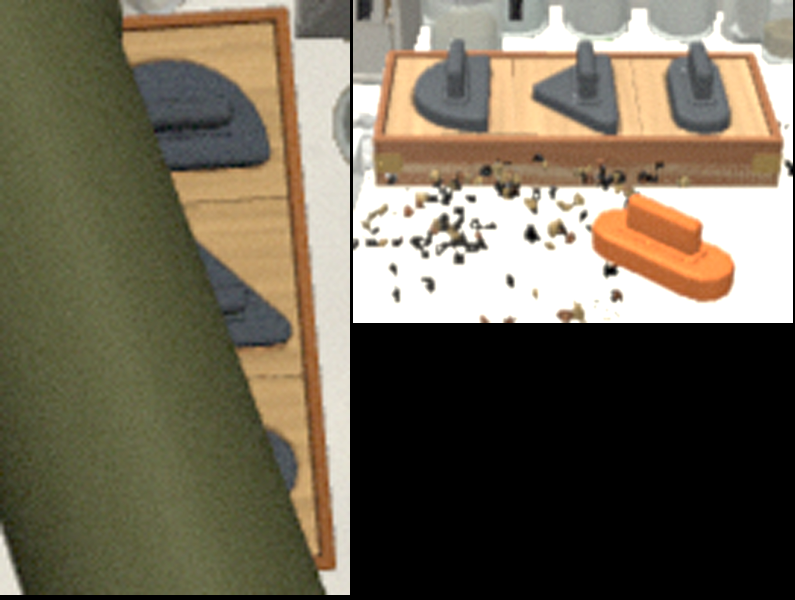

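The last view shows all three weights sitting level in their nests at equal height, with the moon and triangle matching their outlines and the orange piece where it was.

```bash
python3 -c "
from cell import env
print(env.sign_off())"
```

```text
the job is handed in; nothing more can be done
None
```

The half-moon and triangular weights are back in their own nests and let go. Both touched down within about 1 mm of the expected floor height, the straight weight stayed home, and I handed the job in at about 23 s.

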